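Check the slide-drying bench with a surface thermometer

TASK

Check the slide-drying bench's plate: first slide its clear cover (it has a black rib to take it by) fully open, then lift the pocket surface thermometer out of its stand. Set its sprung tip inside the engraved ring on the bare lane of the sloping plate, with the thermometer square to that plate (leaning with the slope, not plumb) and pressed lightly until the tip is about half way in, and finish while holding it there in the gripper, still and in contact. Do not press hard, and leave the timer, the forceps and the box lid where they are.

Things in the scene. Friction and masses are not known exactly. Their poses are not given: they have to be found in the camera images.
- dryer: Fixed white wedge-shaped slide-drying bench, 190 deep (x) x 276 wide (y) mm, about 70 mm high in front and 130 mm at the back, over the rails. Its yaw varies. Origin on the table under its middle, x to its back, y to its left, z up. Its sloping top carries a ribbed aluminium plate, lying under two clear panes: the left one slides, the right one is fixed.
- plate: Sloping plate on the bench, 190 x 270 mm: origin in the middle of its surface, 82 mm above the table; x up the slope, y to the bench's left, z square out. It slopes 0.31 rad (17.8 deg) down to the front. Lanes 27 mm wide run along x between ribs 3 mm high; rails and end strips stand up to 20 mm above it, at x beyond +-78, y beyond +-124 mm. Flat glass slides lie fixed in the other lanes.
- spot (a point): Centre of the engraved ring (24 mm across, with a small cross) in the bare lane, on the surface of the plate, at [0, 75, 0] mm in the plate's frame; its axes are the plate's. It is covered by the sliding pane until that is open.
- cover (a joint): Travel of the left, sliding clear pane in m: 0 closed, 0.11 fully open (a stop). It slides along the plate's -y (to the bench's right), over the fixed pane, with a friction of about 1.5 N, and stays where it is left. It starts 0 to 0.03 open. Pane 160 x 124 x 3 mm, its upper face 16 mm above the plate.
- cover_grip (a point): Middle of the top of the black rib by which the cover is slid; moves with it (axes as the plate's). The rib is 10 mm thick (y), 50 mm long (x, along the slope) and stands 22 mm above the pane (z). It is 29 mm from the pane's left edge.
- stand: Fixed thermometer stand: dark round foot 84 mm across, 12 mm high, and a grey block 36 x 36 mm, top at 75 mm, with an upright hole 14 mm across. Origin under its middle. It stands to the left or to the right of the bench.
- probe: Pocket surface thermometer, 155 mm long, 72 to 125 g, upright in the stand, stem 60 mm down the hole, handle's shoulder on the block's top. Origin at the middle of the tip's flat end when sprung out; z runs up along the handle. White handle 26 mm (x) x 18 mm (y, take it this way), z = 60 to 155 mm; steel stem 9 mm across below. Small display on its -x side.
- probe_tip (a joint): How far the sprung tip is pushed in, m: 0 out, 0.008 fully in (a stop). The force is 0.8 N at the start and grows by 0.4 N per mm; half way, 4 mm, is about 2.4 N.
- probe_face (a point): Middle of the flat end of the sprung tip (a steel disc 10 mm across, 3 mm thick); moves with the tip.
- timer: Loose white clockwork timer, 47 x 62 x 66 mm, on the other side of the bench than the stand; origin under its middle. Leave alone.
- forceps: Loose steel forceps, 14 x 135 x 9 mm, lying in front of the bench, to the right; origin under its middle. Leave alone.
- box_lid: Loose red-rimmed card box lid, open side up, 76 x 94 x 24 mm, at the right; origin under its middle. Leave alone.
Mind the look-alikes: they are no part of the job. What is meant by the probe is not pink or purple, and is the smaller of those in its own colour.

How it is judged:
By the outcome, as a careful person would: the job done as asked, in the order asked, and still so for the second after the job is handed in, while the arm keeps its last pose, push and grip.
It also fails if it takes over 54 s, if anything falls off the work surface, if the arm or the gripper's body presses on something with over 40 N, if the wrist force passes 120 N, or if a joint passes its speed limit or range.

ROBOT

A 7-joint arm with a two-finger parallel gripper is mounted at the origin on a cart in front of the work surface, level with it; the furniture and walls round the work are solid. World frame = base frame: x ahead of the robot, y to its left, z up, the work surface at z = 0. Lengths are in mm, angles in rad, forces in N, time in s.
With the tool pointing down it reaches from about 425 to 1025 mm from the base axis. Payload 9.4 kg.
Tool frame: the origin (TCP) lies at the very end of the fingers, on their centre line; the grasp point (between the pads) lies bot.grasp_offset behind it (bot.grasp_offset is the distance from the TCP to the grasp point, in mm); z points along the fingers, y is the line along which they close (so a half turn about z gives the same grasp; the last joint's range is limited). The gripper opens to 85 mm and grips with 20 to 120 N. Pads are 22 mm wide; open, the fingers measure 114 mm over their backs; the gripper's body (76 mm by 85 mm) begins 54 mm behind the grasp point. The pads swing forward as they close: fully open they stand 13 mm farther back than shut.
Start: joints at [-1.229, 0.599, -0.003, 1.599, 0.002, 0.943, -0.08], TCP at [294.836, 662.341, 231.275] pointing down, gripper open.
Joint ranges: [-2.57, 2.57], [-0.35, 1.97], [-1.29, 1.29], [0.11, 2.56], [-1.05, 4.19], [0.11, 1.86], [-2.63, 2.63]. Speed limits (rad/s): [2.22, 2.22, 3.01, 3.01, 3.14, 3.14, 3.14].

INTERFACE

Orientations are given as a unit quaternion [x, y, z, w].
In Python, from bench import bot gives the robot as it stands.
- The arm moves only by the tool drive_tool, never from a script. Its arguments are lists of equal length, an entry for each row: "claw": the opening, from 0 (shut) to 1 (fully open); "linear": the shift along the tool's x, y, z in shares of 80 cm (1.0 is 80 cm), a list of three; "turn": the turn about the tool's z in fractions of the full range, 1 being 90 degrees. In form: {"claw": [claw, ...], "linear": [[x, y, z], ...], "turn": [turn, ...]}. A call has 1 to 8 rows; each row is the pose to reach, as a shift and turn from the pose commanded when the call began, along the tool's axes at that moment; what a row does not reach only later rows make up. A row lasts 1/8 s, in which the tool goes at most 62.5 mm and 10.7 degrees, less where a joint would pass 70% of its speed; a pose out of reach is approached as far as the arm can. Shift and turn numbers lie between -1 and 1, and a call with a number outside is refused. A call with a gripper value outside its range is refused whole. The fingers move at their own pace and stop on an object; "grip_force" is the grip in N (left out, the last holds). Time passes only in rows, so rows that repeat a pose let the fingers close. It gives the time, the measured TCP pose, the force, the opening and the grip force at its end, in the units of the state.
- bot.observe(): the state, without advancing time (a new reading comes with each control period).
- bot.capture(name): name is "scene" or "top" or "wrist"; returns a dict with "color" (420x560x3 uint8, blue, green, red), "range_z" (420x560 float32, mm along the optical axis (not along the pixel's ray), 0 where there is no reading), "mtx" (3x3 intrinsics, pixels), "k1" (the pictures are not rectified: a ray, as slopes to the right and down, at radius r is drawn at 1 + k1 r^2 times it, then the intrinsics apply), "rvec" (rotation vector, rad) and "tvec" (3), from world to camera coordinates, as OpenCV has them; the wrist camera has in their place "T_tool_cam" (4x4, takes a point from camera to tool coordinates, whose origin is the TCP and whose axes are the flange's). Camera axes: x right, y down, z forward; pixel columns grow to the right and rows downward; lengths in mm; the calibration is good to about 2 mm. A picture is of the moment at which its call begins: read the wrist's pose just before it.
- bot.close_job(): hands the job in; it is judged then, once.
The state is a dict: "clock": time; "joints": joint angles; "joint_vel": joint speeds; "joint_efforts": joint torques, N m; "tcp_pos": TCP position; "orientation": TCP orientation; "force": force on the tool from outside, world axes, zero at the start; "moment": the same for the moment, N m; "finger_gap": finger opening in mm; "grip_force": force on a finger pad.
Only numpy, scipy, OpenCV 4.12 (cv2) and the standard library are available. Lean on these libraries where they do the work, as an engineer would, in place of code of your own. Each camera call takes 0.05 s, during which the arm holds its last target. There are 200 camera calls.

## Working session

There is one attempt and no reset: what is moved stays moved. The work goes in short steps, Python scripts to look and compute and a tool call to move; the robot and the scene stay as the last step left them, time stands still between calls to the robot, and variables do not carry over. Pictures are saved under pics/ and viewed, at most 10 in all, crops included, and the job is handed in when it is done.

Besides the shell and the picture viewer there is one more tool, called after "Emit:" as name([rows], argument=value, ...), one row to a line, values as JSON. drive_tool: Moves the arm, as the interface text tells. Its arguments: {"type":"object","properties":{"claw":{"type":"array","items":{"type":"number"}},"linear":{"type":"array","items":{"type":"array","items":{"type":"number"}}},"turn":{"type":"array","items":{"type":"number"}},"grip_force":{"type":"number"}},"required":["claw","linear","turn"]}

```bash
ls; mkdir -p pics
cat > h.py <<'E'
import numpy as np, cv2
from scipy.spatial.transform import Rotation as R
from bench import bot
def cap(n):
    s=bot.observe(); c=bot.capture(n)
    if "T_tool_cam" in c:
        T=np.eye(4);T[:3,:3]=R.from_quat(s["orientation"]).as_matrix();T[:3,3]=s["tcp_pos"]
        c["W"]=T@np.array(c["T_tool_cam"])
    else:
        M=np.eye(4);M[:3,:3]=R.from_rotvec(np.ravel(c["rvec"])).as_matrix();M[:3,3]=np.ravel(c["tvec"])
        c["W"]=np.linalg.inv(M)
    return c
def cloud(c):
    z=c["range_z"];h,w=z.shape;K=np.array(c["mtx"])
    u,v=np.meshgrid(np.arange(w),np.arange(h))
    p=np.stack([u,v],-1).reshape(-1,1,2).astype(np.float64)
    n=cv2.undistortPoints(p,K,np.array([c["k1"],0,0,0.])).reshape(h,w,2)
    P=np.dstack([n*z[...,None],z]); W=c["W"]
    P=P@W[:3,:3].T+W[:3,3]; P[z==0]=np.nan
    return P
def ray(c,u,v):
    n=cv2.undistortPoints(np.array([[[u,v]]],float),np.array(c["mtx"]),np.array([c["k1"],0,0,0.])).ravel()
    d=c["W"][:3,:3]@np.array([n[0],n[1],1]); return c["W"][:3,3],d
def onz(c,u,v,z):
    o,d=ray(c,u,v); return o+d*(z-o[2])/d[2]
def proj(c,p):
    M=np.linalg.inv(c["W"]);q=M[:3,:3]@np.array(p,float)+M[:3,3]
    return cv2.projectPoints(q.reshape(1,1,3),np.zeros(3),np.zeros(3),np.array(c["mtx"]),np.array([c["k1"],0,0,0.]))[0].ravel()
E
python3 - <<'E'
from h import *
import pickle
for n in("scene","top"):
    c=cap(n); pickle.dump(c,open(n+".pkl","wb")); cv2.imwrite(f"pics/{n}0.png",cv2.resize(c["color"],(800,600)))
print(bot.observe(),bot.grasp_offset)
E
```

```text
pics
{'clock': 0.1, 'joints': array([-1.2286934 ,  0.60009382, -0.00252394,  1.60006545,  0.00177909,
        0.94287896, -0.07980301]), 'joint_vel': array([-0.0006677 , -0.00178768, -0.00200783, -0.00257694, -0.00073243,
       -0.00090637,  0.00016067]), 'joint_efforts': array([ 5.45601040e-03, -7.77982306e+01,  1.56971656e+00, -2.58627945e+01,
        1.26050395e-02,  5.49600780e-03, -3.44047555e-05]), 'tcp_pos': array([294.6784616 , 661.94587023, 230.46283681]), 'orientation': array([ 2.07861133e-01,  9.78158080e-01, -7.16459638e-04, -8.68585873e-05]), 'force': array([-0.1732049 ,  0.74092367, -0.53758964]), 'moment': array([-0.01070246, -0.03651187, -0.03061752]), 'grip_force': 0.0, 'finger_gap': 85.610542712258} 18.700000000000003
```

View pics/scene0.png

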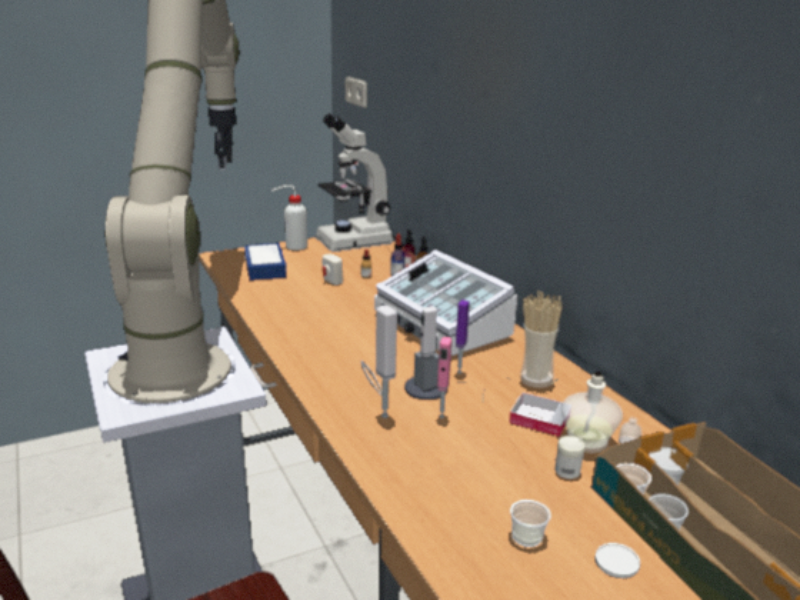

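View pics/top0.png

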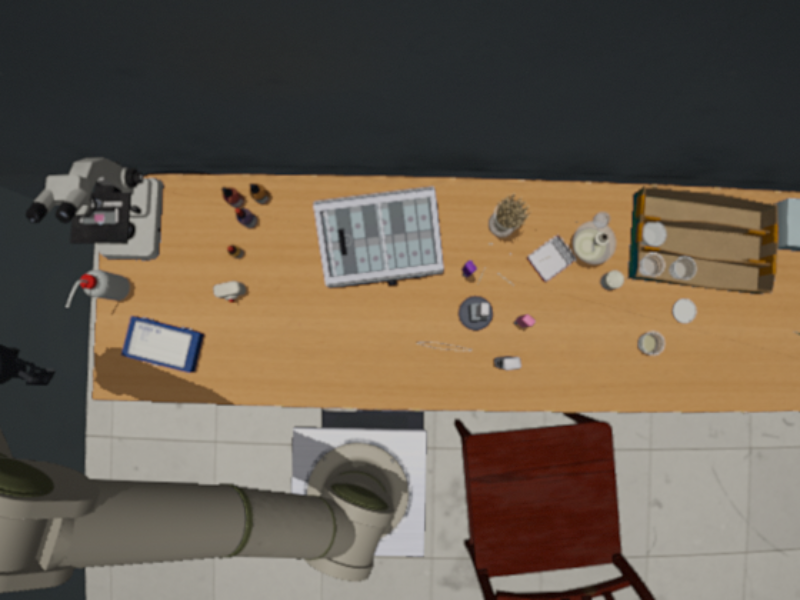

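Top view: probe candidates are white in stand (480,312), larger white on a thin stand (510,363), pink (527,320) and purple (469,268). I choose the one on the dark foot with the grey block, and check it in a close crop.

Run:
```python
from h import *
import pickle
c=pickle.load(open("top.pkl","rb")); P=cloud(c)
cv2.imwrite("pics/topc.png",cv2.resize(c["color"][125:265,215:385],None,fx=4.7,fy=4.25,interpolation=cv2.INTER_CUBIC))
t=pickle.load(open("scene.pkl","rb"));
cv2.imwrite("pics/scc.png",cv2.resize(t["color"][170:310,250:380],None,fx=4.2,fy=4.2,interpolation=cv2.INTER_CUBIC))
for n,d in(("top",c),("scene",t)):
    Q=cloud(d).reshape(-1,3);Q=Q[~np.isnan(Q[:,0])]
    for z in (60,80,100,130):
      pass
    print(n,d["W"][:3,3], d["mtx"][0][0])
    # tall things in stand region
    s=Q[(Q[:,2]>100)&(Q[:,2]<260)&(Q[:,0]>350)&(Q[:,0]<800)&(Q[:,1]>-500)&(Q[:,1]<-150)]
    print(len(s)); 
    b=np.round(s/10)[:,:2]
    u,k=np.unique(b,axis=0,return_counts=True)
    for a,kk in zip(u,k): print(a*10,kk, s[(b==a).all(1)][:,2].max().round(),end="; ")
    print()
```

```text
top [ 354.30346302  -99.67238415 1419.89753814] 417.4513372200512
2707
[ 400. -380.] 1 154.0; [ 400. -370.] 15 159.0; [ 400. -360.] 3 145.0; [ 410. -380.] 6 155.0; [ 410. -370.] 8 160.0; [ 410. -360.] 22 161.0; [ 420. -370.] 8 157.0; [ 420. -360.] 14 159.0; [ 420. -280.] 3 171.0; [ 420. -270.] 11 172.0; [ 420. -260.] 6 174.0; [ 430. -280.] 4 176.0; [ 430. -270.] 15 175.0; [ 430. -260.] 11 174.0; [ 440. -280.] 4 170.0; [ 440. -270.] 12 175.0; [ 440. -260.] 8 168.0; [ 510. -250.] 3 149.0; [ 510. -240.] 11 161.0; [ 520. -250.] 12 161.0; [ 520. -240.] 14 159.0; [ 520. -230.] 7 155.0; [ 530. -250.] 3 162.0; [ 530. -240.] 11 159.0; [ 530. -230.] 9 157.0; [ 540. -240.] 2 156.0; [ 610. -340.] 5 175.0; [ 610. -330.] 5 170.0; [ 610. -320.] 2 167.0; [ 610. -310.] 1 164.0; [ 610. -170.] 2 101.0; [ 610. -160.] 1 102.0; [ 620. -360.] 5 170.0; [ 620. -350.] 8 167.0; [ 620. -340.] 14 165.0; [ 620. -330.] 10 173.0; [ 620. -320.] 12 175.0; [ 620. -310.] 8 174.0; [ 620. -170.] 7 107.0; [ 620. -160.] 2 103.0; [ 620. -150.] 1 103.0; [ 630. -360.] 11 177.0; [ 630. -350.] 12 174.0; [ 630. -340.] 12 161.0; 
[... 6049 characters left out ...]
60.0; [ 780. -170.] 107 258.0; [ 780. -160.] 104 259.0; [ 780. -150.] 54 260.0; [ 790. -500.] 2 142.0; [ 790. -490.] 6 255.0; [ 790. -480.] 3 216.0; [ 790. -470.] 4 247.0; [ 790. -460.] 2 121.0; [ 790. -450.] 3 184.0; [ 790. -440.] 1 177.0; [ 790. -430.] 4 239.0; [ 790. -410.] 2 159.0; [ 790. -380.] 3 235.0; [ 790. -370.] 5 191.0; [ 790. -360.] 4 181.0; [ 790. -350.] 5 249.0; [ 790. -340.] 3 245.0; [ 790. -330.] 3 251.0; [ 790. -320.] 1 121.0; [ 790. -310.] 1 254.0; [ 790. -300.] 4 231.0; [ 790. -290.] 3 200.0; [ 790. -280.] 2 176.0; [ 790. -270.] 4 189.0; [ 790. -250.] 4 214.0; [ 790. -240.] 1 223.0; [ 790. -230.] 2 183.0; [ 790. -180.] 1 111.0; [ 790. -160.] 1 251.0; [ 790. -150.] 1 112.0;
```

View pics/topc.png

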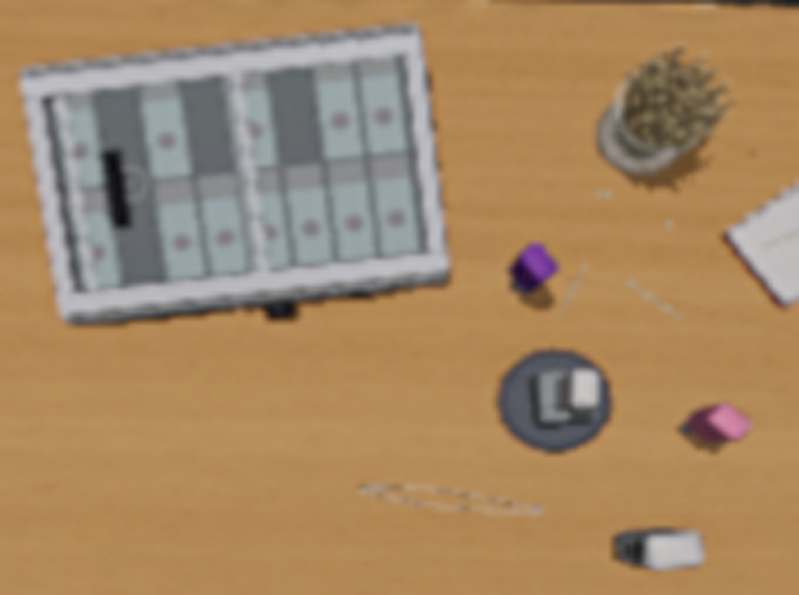

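View pics/scc.png

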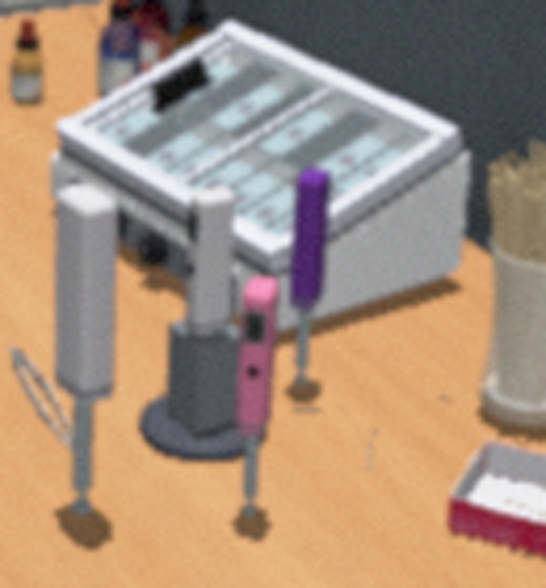

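The crops show the probe: a small white handle in the grey block (scene crop 210,260; top crop 585,388). The ring centre is near top crop (132,182), and the rib runs from (112,150) to (122,228). Next I fit the bench pose.

```bash
cat > fit.py <<'E'
from h import *
import pickle
c=pickle.load(open("top.pkl","rb"))
f=lambda u,v,z:onz(c,215+(u+.5)/4.7-.5,125+(v+.5)/4.25-.5,z)[:2]
ring=f(132,182,82); print("ring",ring)
a,b=f(112,150,125.5),f(123,228,110.5); print("rib",a,b,"yaw",np.degrees(np.arctan2(*(a-b)[::-1])),np.linalg.norm(a-b))
o=[]
for d in (c,pickle.load(open("scene.pkl","rb"))):
    Q=cloud(d).reshape(-1,3);Q=Q[~np.isnan(Q[:,0])]
    s=Q[(Q[:,0]>490)&(Q[:,0]<740)&(Q[:,1]>-190)&(Q[:,1]<150)&(Q[:,2]>60)&(Q[:,2]<150)]
    h=s[(s[:,1]>-185)]
    o.append(h)
    A=np.c_[h[:,:2],np.ones(len(h))]
    for _ in range(8):
        k=np.linalg.lstsq(A,h[:,2],rcond=None)[0]; r=h[:,2]-A@k; m=abs(r)<12; A,h=A[m],h[m]
    print("plane",k,"dir",np.degrees(np.arctan2(k[1],k[0])),"slope",np.arctan(np.hypot(k[0],k[1])))
h=o[0]
r=cv2.minAreaRect(h[:,:2].astype(np.float32)); print(r)
M=(np.isfinite(h[:,0]))
H,xe,ye=np.histogram2d(h[:,0],h[:,1],bins=[np.arange(480,750,10),np.arange(-190,160,10)])
for i in range(len(H)): print(int(xe[i]),"".join("#" if v>3 else "." for v in H[i]))
E
python3 fit.py
```

```text
ring [589.11584206  30.55475918]
rib [605.23814387  40.42506258] [549.30127923  32.87778711] yaw 7.684221434945082 56.44372589323359
plane [ 3.07706879e-01  6.69366091e-02 -8.31749350e+01] dir 12.272562782092288 slope 0.30507277124827037
plane [  0.30473156   0.08317214 -81.51659326] dir 15.266236052617115 slope 0.30595938960810615
((601.4085083007812, -40.72892761230469), (189.02427673339844, 276.7314758300781), 8.364654541015625)
480 ..................................
490 ......................#####.......
500 ..............#.###########.......
510 ........###################.......
520 .##########################.......
530 ############################......
540 .###########################......
550 .###########################......
560 .###########################......
570 .###########################......
580 .###########################......
590 .############################.....
600 .############################.....
610 .############################.....
620 .############################.....
630 ..###########################.....
640 ..###########################.....
650 ..###########################.....
660 ..############################....
670 ..####################.##.........
680 ..############..######............
690 ...############...................
700 ...###............................
710 ..................................
720 ..................................
730 ..................................
```

```bash
cat > go.py <<'E'
from h import *
import sys
# target x y z [yaw of tool y, deg]
t=np.array([float(a) for a in sys.argv[1:4]]); s=bot.observe()
M=R.from_quat(s["orientation"]).as_matrix(); d=M.T@(t-s["tcp_pos"])/10
print("pos",s["tcp_pos"].round(1),"z-axis",M[:,2].round(4),"yawy",np.degrees(np.arctan2(M[1,1],M[0,1])).round(2))
print("linear cm",d.round(2))
if len(sys.argv)>4:
    e=(float(sys.argv[4])-np.degrees(np.arctan2(M[1,1],M[0,1]))+90)%180-90
    print("turn",-e)
E
python3 go.py 560 20 330 98.4; python3 -c "
from h import *
print(bot.capture('wrist')['T_tool_cam'])"
```

```text
pos [294.7 661.9 230.5] z-axis [-5.0e-04 -1.4e-03 -1.0e+00] yawy 66.01
linear cm [-50.34 -47.87  -9.88]
turn -32.394088677902246
[[-1.10972275e-04 -9.50247931e-01 -3.11494554e-01  7.93941873e+01]
 [ 9.99999595e-01 -3.83738292e-04  8.14377925e-04  4.12488065e-01]
 [-8.93393326e-04 -3.11494337e-01  9.50247589e-01 -1.41452695e+02]
 [ 0.00000000e+00  0.00000000e+00  0.00000000e+00  1.00000000e+00]]
```

Careful with the scale: shifts go in shares of 80 cm and turns go in shares of 90 degrees. That gives: -35 cm is -0.4375, -33.5 cm is -0.4188, -32.4 degrees is -0.36.

Emit:
drive_tool([
  [0,0,-0.075],
  [-0.0625,-0.0625,-0.125],
  [-0.125,-0.1188,-0.125],
  [-0.1875,-0.1813,-0.125],
  [-0.25,-0.2375,-0.125],
  [-0.3125,-0.3,-0.125],
  [-0.375,-0.3625,-0.125],
  [-0.4375,-0.4188,-0.125],
], claw=[0.4,0.4,0.4,0.4,0.4,0.4,0.4,0.4], turn=[-0.0444,-0.0889,-0.1333,-0.1778,-0.2222,-0.2667,-0.3111,-0.36])

```text
clock: 1.15
tcp_pos: [457.2, 263.1, 331.3]
orientation: [-0.075, 0.997, -0.0, 0.0]
force: [1.4, 0.6, -0.3]
finger_gap: 34.1
grip_force: 0.0
```

```bash
python3 go.py 560 20 310 98.4
```

```text
pos [457.2 263.1 331.3] z-axis [ 2.e-04  0.e+00 -1.e+00] yawy 98.55
linear cm [ -6.55 -25.57   2.13]
turn 0.15109066761630174
```

To row units: -25.6 cm is -0.32, -20 cm is -0.25.

Emit:
drive_tool([
  [-0.0163,-0.0625,0.005],
  [-0.0325,-0.125,0.01],
  [-0.05,-0.1875,0.015],
  [-0.065,-0.25,0.02],
  [-0.0813,-0.32,0.0263],
  [-0.0813,-0.32,0.0263],
  [-0.0813,-0.32,0.0263],
], claw=[0.4,0.4,0.4,0.4,0.4,0.4,0.4], turn=[0,0,0,0,0,0,0])

```text
clock: 2.02
tcp_pos: [558.2, 21.7, 310.0]
orientation: [-0.073, 0.997, 0.0, -0.0]
force: [-0.6, 0.6, 0.4]
finger_gap: 33.8
grip_force: 0.0
```

Run:
```python
from h import *
import pickle
c=cap("wrist"); pickle.dump(c,open("w1.pkl","wb"))
cv2.imwrite("pics/w1.png",cv2.resize(c["color"],(800,600),interpolation=cv2.INTER_CUBIC))
print(proj(c,[590.5,33.5,82]),proj(c,[578,37.5,118]))
```

```text
[286.61707156 204.25036694] [292.15945832 203.59884459]
```

View pics/w1.png

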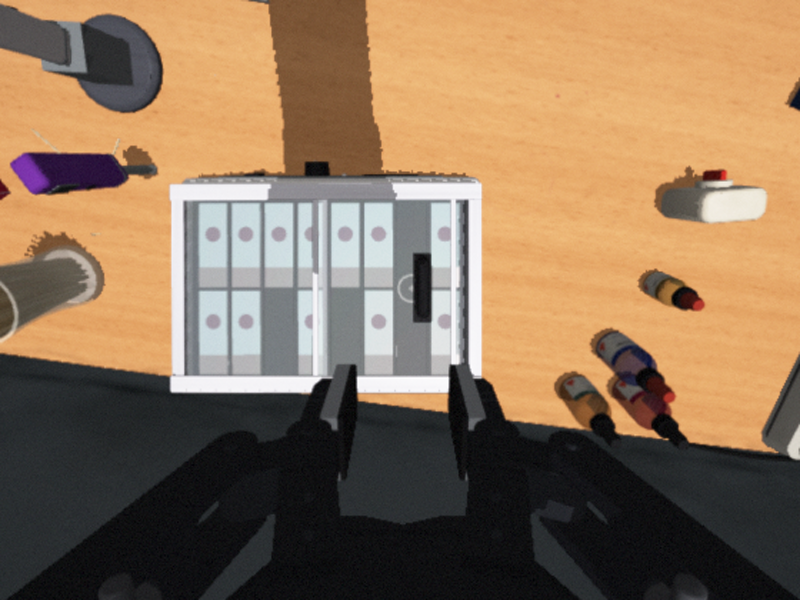

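The wrist view shows ring centre at (410,288), rib at (422,287), and bench edges aligned with the image, so the yaw is right.

```bash
cat > px.py <<'E'
from h import *
import pickle,sys
c=pickle.load(open(sys.argv[1],"rb"))
for a in sys.argv[2:]:
    u,v,z=[float(t) for t in a.split(",")]; print(a,onz(c,(u+.5)*.7-.5,(v+.5)*.7-.5,z).round(1))
E
python3 px.py w1.pkl 410,288,82 422.5,254,112 422.5,322,126 171,184,73 481,184,73 171,391,131 481,391,131
python3 - <<'E'
import numpy as np
a=np.radians(8.4);ex=np.array([np.cos(a),np.sin(a)]);ey=np.array([-np.sin(a),np.cos(a)])
for s in [(-95,-138),(-95,138),(95,-138),(95,138),(0,75)]: print(s,np.array([601.4,-40.7])+s[0]*ex+s[1]*ey)
E
python3 go.py 577 36 200 98.4
```

```text
410,288,82 [586.7  33.2  82. ]
422.5,254,112 [548.2  37.  112. ]
422.5,322,126 [601.1  44.9 126. ]
171,184,73 [ 526.9 -184.1   73. ]
481,184,73 [488.4  80.1  73. ]
171,391,131 [ 692.9 -158.   131. ]
481,391,131 [654.1 103.8 131. ]
(-95, -138) [ 527.57858631 -191.09746966]
(-95, 138) [487.25967043  81.94169424]
(95, -138) [ 715.54032957 -163.34169424]
(95, 138) [675.22141369 109.69746966]
(0, 75) [590.44377286  33.49542497]
pos [558.2  22.5 310.2] z-axis [-4.e-04  6.e-04 -1.e+00] yawy 98.47
linear cm [-2.06  1.05 11.02]
turn 0.07105921053029363
```

To row units: 20.4 cm is 0.255, 19.5 cm is 0.2438.

Emit:
drive_tool([
  [-0.0125,0.0088,0.0625],
  [-0.025,0.0175,0.125],
  [-0.025,0.0175,0.1875],
  [-0.025,0.0175,0.2125],
  [-0.025,0.0175,0.2313],
  [-0.025,0.0175,0.2438],
  [-0.025,0.0175,0.255],
  [-0.025,0.0175,0.255],
], claw=[0.4,0.4,0.4,0.4,0.4,0.4,0.4,0.4], turn=[0,0,0,0,0,0,0,0])

```text
clock: 3.08
tcp_pos: [576.2, 38.3, 106.2]
orientation: [-0.073, 0.997, 0.0, -0.0]
force: [0.4, 0.7, -0.9]
finger_gap: 33.8
grip_force: 0.0
```

Emit:
drive_tool([
  [0,0,0],
  [0,0,0],
  [0,0,0],
  [0,0,0],
  [0,0,0],
], claw=[0,0,0,0,0], turn=[0,0,0,0,0], grip_force=25)

```text
clock: 3.7
tcp_pos: [576.6, 38.3, 106.9]
orientation: [-0.073, 0.997, 0.0, 0.001]
force: [-1.3, 1.3, 6.9]
finger_gap: 9.0
grip_force: 30.1
```

To row units: -8.5 cm is -0.1063, -7.5 cm is -0.0938.

Emit:
drive_tool([
  [0,0,-0.0038],
  [0,-0.0188,-0.0038],
  [0,-0.0375,-0.0038],
  [0,-0.0563,-0.0038],
  [0,-0.075,-0.0038],
  [0,-0.0938,-0.0038],
  [0,-0.1063,-0.0038],
], claw=[0,0,0,0,0,0,0], turn=[0,0,0,0,0,0,0])

```text
clock: 4.58
tcp_pos: [588.8, -46.8, 108.0]
orientation: [-0.073, 0.997, 0.0, -0.0]
force: [5.7, 2.3, -19.9]
finger_gap: 8.9
grip_force: 25.7
```

To row units: -1.4 cm is -0.0175, -1 cm is -0.0125.

Emit:
drive_tool([
  [0,-0.0063,0],
  [0,-0.0125,0],
  [0,-0.0175,0],
  [0,-0.0175,0],
], claw=[0,0,0,0], turn=[0,0,0,0])

```text
clock: 5.08
tcp_pos: [590.2, -56.5, 108.0]
orientation: [-0.074, 0.997, 0.002, -0.001]
force: [3.2, 13.0, -17.8]
finger_gap: 8.9
grip_force: 26.2
```

To row units: -0.3 cm is -0.0038, 0.2 cm is 0.0025.

Emit:
drive_tool([
  [0,-0.0038,0.0025],
  [0,-0.0038,0.0025],
  [0,-0.0038,0.0025],
], claw=[0,0,0], turn=[0,0,0])

```text
clock: 5.45
tcp_pos: [590.2, -56.6, 107.7]
orientation: [-0.076, 0.997, 0.003, -0.001]
force: [-3.4, 20.6, 4.9]
finger_gap: 9.2
grip_force: 29.0
```

To row units: -19 cm is -0.2375, -15 cm is -0.1875.

Emit:
drive_tool([
  [0,0.0063,0],
  [0,0.0063,0],
  [0,0.0063,0],
  [0,0.0063,-0.0375],
  [0,0.0063,-0.1125],
  [0,0.0063,-0.1875],
  [0.05,-0.05,-0.2375],
  [0.1,-0.1125,-0.2375],
], claw=[0,0.4,0.4,0.4,0.4,0.4,0.4,0.4], turn=[0,0,0,0,0,0,0,0])

```text
clock: 6.45
tcp_pos: [530.9, -156.3, 299.6]
orientation: [-0.074, 0.997, -0.001, 0.003]
force: [0.0, -1.6, -0.5]
finger_gap: 34.1
grip_force: 0.0
```

```bash
python3 go.py 450 -265 300 90
```

```text
pos [ 530.9 -156.3  299.6] z-axis [ 0.0054 -0.0012 -1.    ] yawy 98.48
linear cm [ 9.6  -9.56 -0.07]
turn 8.48163409793456
```

To row units: -9.6 cm is -0.12, -8 cm is -0.1.

Emit:
drive_tool([
  [0.05,-0.05,0],
  [0.1,-0.1,0],
  [0.12,-0.12,0],
  [0.12,-0.12,0],
  [0.12,-0.12,0],
], claw=[0.7,0.7,0.7,0.7,0.7], turn=[0,0,0,0,0])

```text
clock: 7.08
tcp_pos: [449.7, -263.6, 296.6]
orientation: [-0.073, 0.997, 0.0, 0.0]
force: [-0.3, -0.3, 0.6]
finger_gap: 59.7
grip_force: 0.0
```

Run:
```python
from h import *
import pickle
c=cap("wrist"); pickle.dump(c,open("w2.pkl","wb"))
cv2.imwrite("pics/w2.png",cv2.resize(c["color"],(800,600),interpolation=cv2.INTER_CUBIC))
print(bot.observe()["tcp_pos"],proj(c,[430,-270,170]))
```

```text
[ 449.91128674 -263.24813014  296.5565307 ] [277.56782181 180.01018387]
```

View pics/w2.png

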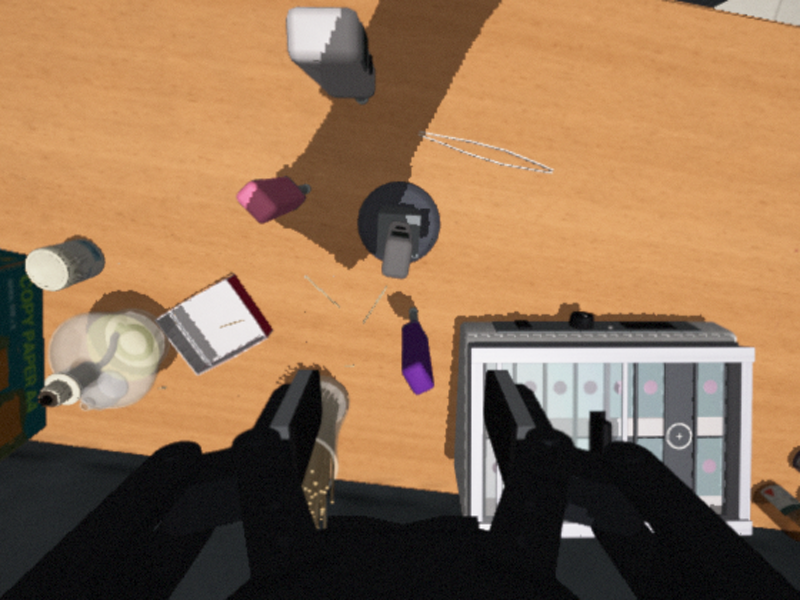

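The cover is open, the ring is clear at (679,436), and the handle top is near (397,265). I enlarge the handle.

```bash
python3 - <<'E'
from h import *
import pickle
c=pickle.load(open("w2.pkl","rb"))
im=c["color"][120:200,240:320]
im=np.clip(im.astype(float)*1.6,0,255).astype(np.uint8)
cv2.imwrite("pics/w2c.png",cv2.resize(im,None,fx=7.5,fy=7.5,interpolation=cv2.INTER_CUBIC))
E
python3 px.py w2.pkl 679,436,82 598.5,430,118
```

```text
679,436,82 [586.8  34.4  82. ]
598.5,430,118 [568.9 -70.7 118. ]
```

View pics/w2c.png

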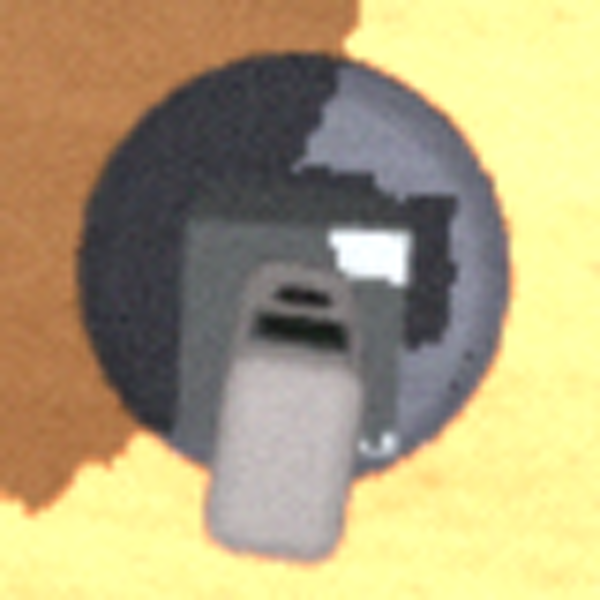

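Run:
```python
from h import *
import pickle
c=pickle.load(open("w2.pkl","rb"))
f=lambda u,v,z:onz(c,240+(u+.5)/7.5-.5,120+(v+.5)/7.5-.5,z)[:2]
p=[f(*q,170) for q in((228,354),(362,364),(346,562),(206,546))]
print(np.round(p,1),"ctr",np.mean(p,0),"sizes",[np.linalg.norm(p[i]-p[i-1]).round(1) for i in range(4)])
y=p[0]-p[1]+p[3]-p[2]; x=p[3]-p[0]+p[2]-p[1]
print("short dir",np.degrees(np.arctan2(y[1],y[0])),"long",np.degrees(np.arctan2(x[1],x[0])))
b=[f(*q,75) for q in((185,220),(413,232))]; y=b[0]-b[1];print("block",b,np.degrees(np.arctan2(y[1],y[0])),np.linalg.norm(y))
e=[f(*q,12) for q in((80,260),(512,265),(295,50))];print("foot",e,(e[0]+e[1])/2)
```

```text
[[ 418.9 -278.5]
 [ 417.8 -262.4]
 [ 442.5 -260.6]
 [ 443.  -278. ]] ctr [ 430.54710455 -269.86917032] sizes [np.float64(24.0), np.float64(16.2), np.float64(24.7), np.float64(17.4)]
short dir -87.17333646278291 long 2.7243433060141666
block [array([ 415.52311312, -289.36730825]), array([ 412.07222508, -252.9823262 ])] -84.58206017893959 36.5482632656653
foot [array([ 433.49524814, -310.46663374]), array([ 422.51426273, -229.63031044]), array([ 389.70743521, -275.80775213])] [ 428.00475543 -270.04847209]
```

```bash
python3 go.py 430.5 -270 108 94
```

```text
pos [ 449.9 -263.2  296.6] z-axis [ 3.e-04  2.e-04 -1.e+00] yawy 98.47
linear cm [ 2.03 -0.39 18.85]
turn 4.4691768899598685
```

To row units: 18.8 cm is 0.235, 16 cm is 0.2, 4.4 degrees is 0.0489.

Emit:
drive_tool([
  [0.025,-0.005,0.05],
  [0.025,-0.005,0.1],
  [0.025,-0.005,0.125],
  [0.025,-0.005,0.15],
  [0.025,-0.005,0.175],
  [0.025,-0.005,0.2],
  [0.025,-0.005,0.235],
  [0.025,-0.005,0.235],
], claw=[0.7,0.7,0.7,0.7,0.7,0.7,0.7,0.7], turn=[0.0489,0.0489,0.0489,0.0489,0.0489,0.0489,0.0489,0.0489])

```text
clock: 8.12
tcp_pos: [430.0, -269.5, 107.0]
orientation: [-0.036, 0.999, 0.001, -0.001]
force: [0.6, -0.5, 0.3]
finger_gap: 59.5
grip_force: 0.0
```

Emit:
drive_tool([
  [0,0,0],
  [0,0,0],
  [0,0,0],
  [0,0,0],
  [0,0,0],
  [0,0,0],
], claw=[0.15,0.15,0.15,0.15,0,0], turn=[0,0,0,0,0,0], grip_force=20)

```text
clock: 8.88
tcp_pos: [430.7, -271.0, 109.5]
orientation: [-0.035, 0.999, -0.0, 0.001]
force: [-0.6, 0.7, 6.6]
finger_gap: 17.8
grip_force: 23.0
```

To row units: -4.6 cm is -0.0575, -3.4 cm is -0.0425.

Emit:
drive_tool([
  [0,0,-0.0125],
  [0,0,-0.0275],
  [0,0,-0.0425],
  [0,0,-0.0575],
  [0,0,-0.0575],
], claw=[0,0,0,0,0], turn=[0,0,0,0,0])

```text
clock: 9.5
tcp_pos: [430.6, -271.1, 155.7]
orientation: [-0.035, 0.999, -0.001, 0.001]
force: [0.2, -0.5, -0.7]
finger_gap: 18.0
grip_force: 21.9
```

To row units: 2 cm is 0.025, 1.6 cm is 0.02.

Emit:
drive_tool([
  [0.005,0,0],
  [0.01,0,0],
  [0.015,0,0],
  [0.02,0,0],
  [0.025,0,0],
  [0.025,0,0],
], claw=[0,0,0,0,0,0], turn=[0,0,0,0,0,0])

```text
clock: 10.25
tcp_pos: [409.5, -272.3, 154.5]
orientation: [-0.035, 0.999, 0.0, -0.0]
force: [1.2, 0.5, -0.8]
finger_gap: 17.8
grip_force: 21.9
```

To row units: 1.4 cm is 0.0175, 1.2 cm is 0.015.

Emit:
drive_tool([
  [0.005,0,0],
  [0.01,0,0],
  [0.015,0,0],
  [0.0175,0,0],
  [0.0175,0,0],
], claw=[0,0,0,0,0], turn=[0,0,0,0,0])

```text
clock: 10.88
tcp_pos: [395.8, -273.3, 154.5]
orientation: [-0.035, 0.999, 0.0, -0.0]
force: [1.4, -0.5, -0.7]
finger_gap: 17.6
grip_force: 21.9
```

To row units: -8 cm is -0.1, -4 cm is -0.05.

Emit:
drive_tool([
  [0.0038,0,-0.0125],
  [0.0038,0,-0.05],
  [0.0038,0,-0.1],
  [0.0038,0,-0.1],
], claw=[0,0,0,0], turn=[0,0,0,0])

```text
clock: 11.38
tcp_pos: [393.5, -274.2, 237.3]
orientation: [-0.035, 0.999, -0.001, 0.002]
force: [-0.9, 0.1, -1.5]
finger_gap: 17.8
grip_force: 22.0
```

Run:
```python
from h import *
import pickle
c=cap("scene"); pickle.dump(c,open("s2.pkl","wb"))
s=bot.observe();print(s["tcp_pos"],s["force"])
g=s["tcp_pos"]+[0,0,18.7]
u,v=proj(c,g).astype(int);print(u,v)
x0=max(u-60,0);y0=max(v-60,0)
cv2.imwrite("pics/s2.png",cv2.resize(c["color"][y0:y0+130,x0:x0+120],None,fx=4.6,fy=4.6,interpolation=cv2.INTER_CUBIC));print(x0,y0)
```

```text
[ 392.90893216 -273.67218527  235.81812268] [-0.1650324  -0.07313963 -1.32531424]
288 187
228 127
```

View pics/s2.png

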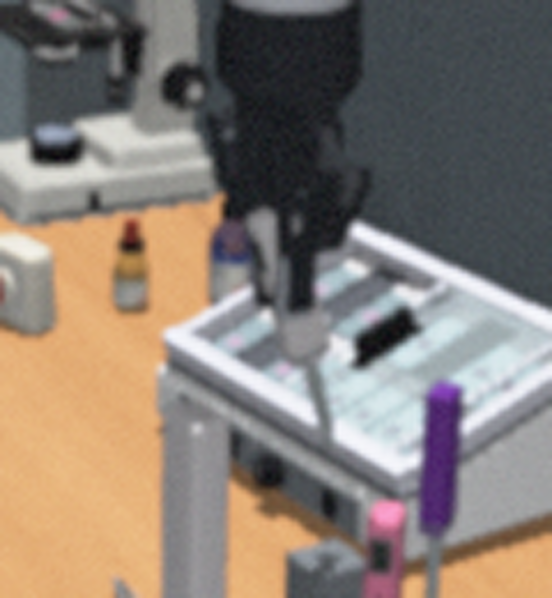

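Run:
```python
from h import *
import pickle
c=pickle.load(open("s2.pkl","rb"))
s=bot.observe();M=R.from_quat(s["orientation"]).as_matrix();n=M[:,1];g=s["tcp_pos"]+18.7*M[:,2]*-1
def hit(u,v):
    o,d=ray(c,228+(u+.5)/4.6-.5,127+(v+.5)/4.6-.5); return o+d*(n@(g-o))/(n@d)
for a in((312,362),(326.5,438)):
    q=hit(*a)-g; t=M.T@q; print(a,t.round(1))
p=M.T@(hit(326.5,438)-hit(312,362));print(np.degrees(np.arctan2(-p[0],p[2])),np.linalg.norm(p))
t=M.T@(hit(326.5,438)-g);print("grasp->tip angle",np.degrees(np.arctan2(-t[0],t[2])),np.linalg.norm(t))
# predicted tip pixel for 17.8 deg
for th in (15,17.8,20):
    w=g+M@(112*np.array([-np.sin(np.radians(th)),0,np.cos(np.radians(th))])); q=proj(c,w); print(th,(q-[228,127])*4.6+1.8)
```

```text
(312, 362) [-22.8  -0.   53.2]
(326.5, 438) [-34.4   0.  102.4]
13.265505478204892 50.546155766500874
grasp->tip angle 18.58408376051912 108.08056135958716
15 [318.03923534 449.11487279]
17.8 [325.93580645 444.76861028]
20 [332.05139634 441.09752494]
```

```bash
python3 go.py 545 26.5 250 98.4
```

```text
pos [ 392.9 -273.7  235.8] z-axis [ 0.0017 -0.001  -1.    ] yawy 93.99
linear cm [-17.26  28.89  -1.42]
turn -4.4115961860656085
```

Keep the acceleration gentle.

To row units: 28.9 cm is 0.3613, 26 cm is 0.325, -4.4 degrees is -0.0489.

Emit:
drive_tool([
  [0,0,-0.025],
  [-0.0125,0.0188,-0.05],
  [-0.0438,0.075,-0.05],
  [-0.0813,0.1375,-0.05],
  [-0.1188,0.2,-0.05],
  [-0.1563,0.2625,-0.05],
  [-0.1938,0.325,-0.05],
  [-0.2163,0.3613,-0.0375],
], claw=[0,0,0,0,0,0,0,0], turn=[0,0,-0.0111,-0.0222,-0.0333,-0.0444,-0.0489,-0.0489])

```text
clock: 12.42
tcp_pos: [545.9, 29.9, 263.6]
orientation: [-0.075, 0.997, 0.0, -0.0]
force: [0.4, -1.3, -1.1]
finger_gap: 17.7
grip_force: 21.9
```

To row units: 5 cm is 0.0625, 4 cm is 0.05.

Emit:
drive_tool([
  [0,0,0.025],
  [0,0,0.05],
  [0,0,0.0625],
  [0,0,0.0625],
], claw=[0,0,0,0], turn=[0,0,0,0])

```text
clock: 12.92
tcp_pos: [544.8, 26.6, 213.5]
orientation: [-0.073, 0.997, -0.0, -0.001]
force: [-0.5, 0.8, -0.2]
finger_gap: 17.5
grip_force: 21.9
```

```bash
python3 go.py 545.1 26.7 198.6 98.4;  python3 - <<'E'
from h import *
import pickle
c=cap("wrist"); pickle.dump(c,open("w3.pkl","wb"))
print(proj(c,[588,33,82]))
c2=cap("scene"); pickle.dump(c2,open("s3.pkl","wb"))
u,v=proj(c2,[588,33,82]);print(u,v,bot.observe()["force"])
a=cv2.resize(c["color"],(560,420)); 
b=c2["color"][int(v)-35:int(v)+20,int(u)-20:int(u)+20]; b=cv2.resize(b,(240,330),interpolation=cv2.INTER_CUBIC)
im=np.zeros((420,800,3),np.uint8); im[:,:560]=a; im[:330,560:]=b; cv2.imwrite("pics/m3.png",im)
print(int(u)-20,int(v)-35)
E
```

```text
pos [544.8  26.6 213.5] z-axis [-2.5e-03 -4.0e-04 -1.0e+00] yawy 98.39
linear cm [-0.03  0.    1.49]
turn -0.008103021408459199
[281.34388327 242.39154675]
296.2160513463023 196.83776115537907 [ 0.11967787 -0.74374262 -1.0583754 ]
276 161
```

View pics/m3.png

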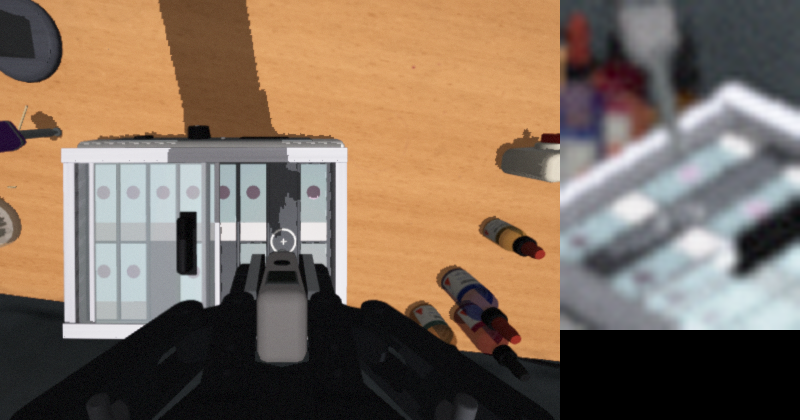

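Run:
```python
from h import *
import pickle
c=pickle.load(open("s3.pkl","rb"))
s=bot.observe();M=R.from_quat(s["orientation"]).as_matrix();g=s["tcp_pos"]-18.7*M[:,2]
th=.31; f=lambda L:g+M@(L*np.array([-np.sin(th),0,np.cos(th)]))
for L in(52,112): q=proj(c,f(L)); print(L,f(L).round(1),q,(q-[276,161])*6+[562.5,2.5])
for p in([587.5,34,82],[588,33,82]): print((proj(c,p)-[276,161])*6+[562.5,2.5])
g=f(112)+0; n=np.array([-.3018,-.0446,.9523]); print("tip-spot",(f(112)-[587.5,34,82]).round(1), "along n",n@(f(112)-[587.5,34,82]), "perp",(f(112)-[587.5,34,82]-n*(n@(f(112)-[587.5,34,82]))).round(1))
```

```text
52 [561.3  29.1 184. ] [290.54314469 168.91440752] [649.75886813  49.98644512]
112 [579.4  31.7 126.8] [294.56011897 184.60327689] [673.86071379 144.11966135]
[682.12925982 217.03352922]
[683.79630808 217.52656693]
tip-spot [ 25.8   2.7 -61.8] along n -66.7653034848382 perp [ 5.6 -0.2  1.8]
```

To row units: 3.4 cm is 0.0425, 2.8 cm is 0.035.

Emit:
drive_tool([
  [0.0025,0,0.0125],
  [0,0.0013,0.025],
  [-0.0038,0.0013,0.035],
  [-0.0063,0.0013,0.0425],
  [-0.0063,0.0013,0.0425],
  [-0.0063,0.0013,0.0425],
], claw=[0,0,0,0,0,0], turn=[0,0,0,0,0,0])

```text
clock: 13.78
tcp_pos: [550.4, 28.6, 180.6]
orientation: [-0.073, 0.997, -0.0, 0.0]
force: [1.0, 0.0, -1.1]
finger_gap: 17.8
grip_force: 21.9
```

```bash
cat > fs.py <<'E'
from h import *
n=np.array([-.3018,-.0446,.9523]);F=[];P=[]
for i in range(12):
    bot.capture("top"); s=bot.observe(); F.append(s["force"]); P.append(s["tcp_pos"])
F=np.array(F);P=np.array(P);print("F",F.mean(0).round(2),"Fn",(F@n).mean().round(2),"+-",(F@n).std().round(2),"n.P",(P@n).mean().round(2),P.mean(0).round(1),s["clock"],s["finger_gap"])
E
python3 fs.py
```

```text
F [-0.08 -0.22 -0.65] Fn -0.58 +- 0.64 n.P 4.7 [550.4  28.6 180.7] 14.375 18.034568316772003
```

To row units: 0.86 cm is 0.0108, -0.27 cm is -0.0034.

Emit:
drive_tool([
  [-0.0011,0,0.0036],
  [-0.0023,0,0.0071],
  [-0.0034,0,0.0108],
  [-0.0034,0,0.0108],
  [-0.0034,0,0.0108],
], claw=[0,0,0,0,0], turn=[0,0,0,0,0])

```text
clock: 15.0
tcp_pos: [553.0, 29.0, 171.9]
orientation: [-0.073, 0.997, -0.0, -0.0]
force: [-0.3, 0.9, 0.0]
finger_gap: 17.7
grip_force: 22.1
```

```bash
python3 fs.py
```

```text
F [-0.6   0.25  0.35] Fn 0.5 +- 0.52 n.P -4.4 [553.  29. 172.] 15.6 17.811040332823172
```

To row units: 0.19 cm is 0.0024, -0.06 cm is -0.0008.

Emit:
drive_tool([
  [-0.0008,0,0.0024],
  [-0.0008,0,0.0024],
  [-0.0008,0,0.0024],
], claw=[0,0,0], turn=[0,0,0])

```text
clock: 15.98
tcp_pos: [553.6, 29.1, 170.0]
orientation: [-0.073, 0.997, -0.0, -0.0]
force: [-1.6, -0.2, 1.6]
finger_gap: 17.8
grip_force: 22.1
```

```bash
python3 fs.py
```

```text
F [-1.01  0.16  0.95] Fn 1.2 +- 0.47 n.P -6.44 [553.6  29.1 170. ] 16.575 17.831070396270377
```

To row units: 0.14 cm is 0.0018, -0.05 cm is -0.0006.

Emit:
drive_tool([
  [-0.0006,0,0.0018],
  [-0.0006,0,0.0018],
  [-0.0006,0,0.0018],
], claw=[0,0,0], turn=[0,0,0])

```text
clock: 16.95
tcp_pos: [554.1, 29.2, 168.6]
orientation: [-0.073, 0.997, -0.0, -0.0]
force: [-1.2, 0.1, 0.3]
finger_gap: 17.8
grip_force: 22.1
```

```bash
python3 fs.py; python3 fs.py
python3 - <<'E'
from h import *
c2=cap("scene"); c=cap("wrist")
u,v=293,185
b=cv2.resize(c2["color"][v-37:v+28,u-20:u+24],(400,591),interpolation=cv2.INTER_CUBIC)
a=cv2.resize(c["color"][190:290,230:335],(399,380),interpolation=cv2.INTER_CUBIC)
im=np.zeros((591,800,3),np.uint8); im[:,:400]=b; im[:380,400:799]=a; cv2.imwrite("pics/m4.png",im)
print((proj(c2,[587.5,34,82])-[u-20,v-37])*9.09)
E
```

```text
F [-1.36 -0.13  1.15] Fn 1.51 +- 0.33 n.P -7.93 [554.1  29.2 168.6] 17.55 17.64351256664959
F [-1.44  0.1   1.33] Fn 1.69 +- 0.43 n.P -7.94 [554.1  29.2 168.6] 18.15 17.56997366502618
[208.50832863 443.18829677]
```

View pics/m4.png

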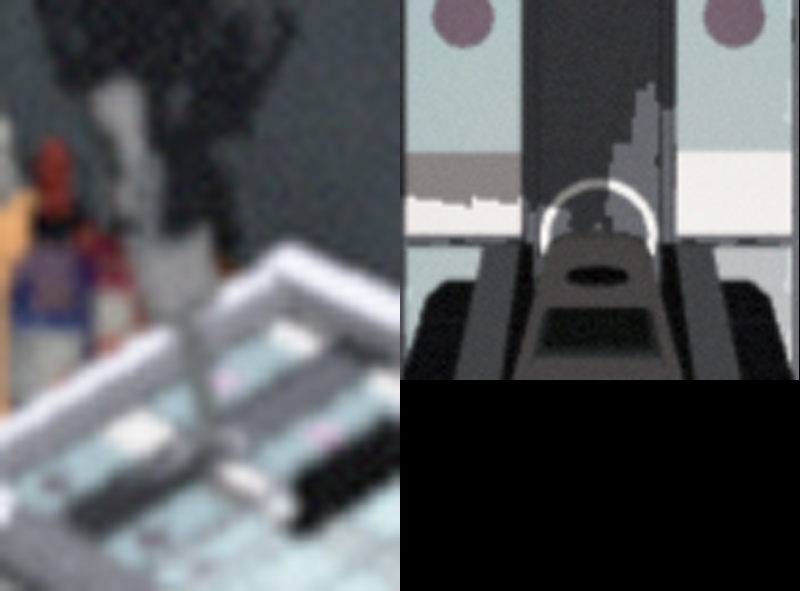

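Run:
```python
from h import *
c=cap("wrist"); s=bot.observe();M=R.from_quat(s["orientation"]).as_matrix();g=s["tcp_pos"]-18.7*M[:,2]
k=lambda p:((proj(c,p)-[230,190])*3.8+[401.4,1.4]).round(0)
th=.31;ax=np.array([-np.sin(th),0,np.cos(th)]);px=np.array([np.cos(th),0,np.sin(th)])
f=lambda L,x,y=0:g+M@(L*ax+x*px+np.array([0,y,0]))
print("tip c",k(f(110,0)),"disc near",k(f(110,5)),"far",k(f(110,-5)),"sides",k(f(110,0,5)),k(f(110,0,-5)))
print("shoulder near edge (handle, L=52)",k(f(52,13)),"far",k(f(52,-13)))
print("handle z=120 near",k(f(-5,13)), "handle top near",k(f(-43,13)))
n=np.array([-.3018,-.0446,.9523]);X=np.array([.9423,.1391,.3051]);Y=np.array([-.146,.989,0])
for S in([587.5,34,82],[585,34,81.2],[582,34,80.3]):
    S=np.array(S); print(S,"ctr",k(S),"ring near",k(S-12*X),"far",k(S+12*X),k(S+12*Y),k(S-12*Y))
v=c["color"][190:290,230:335].astype(int).sum(2)//3
print(v[44:66,46:60])
```

```text
tip c [596. 242.] disc near [596. 219.] far [596. 264.] sides [619. 242.] [574. 242.]
shoulder near edge (handle, L=52) [596. 217.] far [597. 369.]
handle z=120 near [596. 278.] handle top near [597. 359.]
[587.5  34.   82. ] ctr [596. 241.] ring near [596. 187.] far [596. 295.] [650. 241.] [542. 241.]
[585.   34.   81.2] ctr [597. 230.] ring near [597. 176.] far [597. 283.] [651. 230.] [543. 230.]
[582.   34.   80.3] ctr [599. 216.] ring near [599. 162.] far [599. 270.] [653. 216.] [545. 216.]
[[ 48  50  51  53  50  50  53  50  59 100 104 105 108 107]
 [ 51  52  54  50  52  52  54  52  58 100 106 109 110 104]
 [ 54  54  54  66  65  68  67  63  73 114 115 111 109 109]
 [ 61  79  94  99 104 108 104 103 116 167 168 150 125 113]
 [105 128 131 131 128 125 125 122 149 227 237 226 191 153]
 [132 130 123 106  96  89  91  92 121 200 230 237 237 227]
 [121  93  67  60  55  58  53  54  67 117 162 205 231 236]
 [ 68  55  52  52  52  50  50  48  60  97 113 125 160 206]
 [ 50  48  52  51  51  52  52  52  68 100 103 107 111 128]
 [ 50  50  51  53  53  50  50  54  98 107 105 108 107 105]
 [ 50  51  54  49  50  52  52  61  99 109 108 105 109 108]
 [ 50  52  51  52  52  51  50  52  99 103 106 107 107 108]
 [ 51  50  50  52  52  49  49  55  89  97 106 107 106 107]
 [ 50  55  52  50  50  51  50  53  54  61 101 106 107 110]
 [ 52  51  54  54  51  61  65  54  51  59  99 106 108 107]
 [ 52  50  52  51  59  81  94  61  51  59  98 104 105 110]
 [ 53  51  50  54  62  70  78  62  52  59  92  97  99  99]
 [ 56  53  52  58  58  65  59  59  60  52  61  67  64  69]
 [ 60  63  60  61  60  62  62  61  61  60  62  63  57  62]
 [ 65  66  69  65  68  68  66  64  68  65  65  66  66  68]
 [ 66  67  66  67  67  69  67  71  70  69  70  71  69  71]
 [ 68  68  66  69  69  63  70  67  68  69  70  71  69  66]]
```

Run:
```python
from h import *
import pickle
c=cap("wrist"); s=bot.observe();M=R.from_quat(s["orientation"]).as_matrix();g=s["tcp_pos"]-18.7*M[:,2]
im=c["color"].astype(int).sum(2)//3
print("rows 240..375 @col~282",[(r,im[r,272:292].mean().round().astype(int)) for r in range(242,376,2)])
for th in np.radians([14,17.8,22]):
    ax=np.array([-np.sin(th),0,np.cos(th)]);px=np.array([np.cos(th),0,np.sin(th)])
    print(np.degrees(th),[ (L,x,proj(c,g+M@(L*ax+x*px))[1].round(1)) for L,x in((52,13),(-43,13),(-43,-13))])
P=cloud(c)
T=[]
for r in range(246,370,4):
    p=np.nanmedian(P[r,274:291].reshape(-1,3),axis=0); T.append((r,(M.T@(p-g)).round(1)))
for t in T: print(t[0],t[1],end=' | ')
```

```text
rows 240..375 @col~282 [(242, np.int64(91)), (244, np.int64(76)), (246, np.int64(81)), (248, np.int64(74)), (250, np.int64(77)), (252, np.int64(59)), (254, np.int64(68)), (256, np.int64(67)), (258, np.int64(67)), (260, np.int64(44)), (262, np.int64(21)), (264, np.int64(37)), (266, np.int64(68)), (268, np.int64(69)), (270, np.int64(58)), (272, np.int64(15)), (274, np.int64(15)), (276, np.int64(13)), (278, np.int64(14)), (280, np.int64(18)), (282, np.int64(35)), (284, np.int64(62)), (286, np.int64(69)), (288, np.int64(69)), (290, np.int64(75)), (292, np.int64(89)), (294, np.int64(102)), (296, np.int64(110)), (298, np.int64(113)), (300, np.int64(118)), (302, np.int64(123)), (304, np.int64(125)), (306, np.int64(127)), (308, np.int64(127)), (310, np.int64(127)), (312, np.int64(126)), (314, np.int64(126)), (316, np.int64(126)), (318, np.int64(125)), (320, np.int64(125)), (322, np.int64(126)), (324, np.int64(126)), (326, np.int64(125)), (328, np.int64(124)), (330, np.int64(125)), (332, np.int64(125)), (334, np.int64(123)), (336, np.int64(124)), (338, np.int64(124)), (340, np.int64(123)), (3
[... 742 characters left out ...]
.4 27.2] | 262 [ 8.2  0.3 11. ] | 266 [8.4 0.3 6.8] | 270 [10.9  0.3 -1.8] | 274 [ 15.2   0.4 -12.8] | 278 [ 17.2   0.3 -19.2] | 282 [ 17.9   0.3 -23.5] | 286 [ 18.6   0.3 -27.2] | 290 [ 19.8   0.2 -31.7] | 294 [ 19.6   0.2 -34.1] | 298 [ 18.8   0.2 -34.9] | 302 [ 17.7   0.1 -35.8] | 306 [ 16.7   0.2 -36.6] | 310 [ 15.4   0.2 -37. ] | 314 [ 14.1   0.2 -37.4] | 318 [ 12.8   0.3 -37.6] | 322 [ 11.4   0.3 -38.2] | 326 [ 10.1   0.2 -38.5] | 330 [  8.8   0.2 -38.9] | 334 [  7.4   0.3 -39.3] | 338 [  5.9   0.3 -39.7] | 342 [  4.8   0.2 -40.3] | 346 [  3.6   0.3 -40.7] | 350 [  2.2   0.2 -41. ] | 354 [  0.7   0.2 -41.2] | 358 [ -1.    0.3 -41.4] | 362 [ -2.9   0.2 -41.3] | 366 [  9.    1.3 -54.7] |
```

Depth on the handle gives a tilt of about 17.5°, which is good, but puts the tip about 3 mm upslope of the ring centre. I lift off, shift and press again.

To row units: -0.76 cm is -0.0095, -0.66 cm is -0.0083.

Emit:
drive_tool([
  [0.0015,0,-0.0048],
  [0.003,0,-0.0095],
  [0.007,0,-0.0083],
  [0.007,0,-0.0083],
  [0.006,0,-0.005],
  [0.005,0,-0.0019],
  [0.004,0,0.0013],
  [0.004,0,0.0013],
], claw=[0,0,0,0,0,0,0,0], turn=[0,0,0,0,0,0,0,0])

```text
clock: 19.35
tcp_pos: [551.0, 28.7, 167.5]
orientation: [-0.073, 0.997, -0.0, -0.0]
force: [-1.5, -0.2, 2.1]
finger_gap: 17.9
grip_force: 22.3
```

```bash
python3 fs.py; python3 fs.py
python3 - <<'E'
from h import *
c=cap("wrist"); s=bot.observe();M=R.from_quat(s["orientation"]).as_matrix();g=s["tcp_pos"]-18.7*M[:,2]
P=cloud(c);q=lambda r:M.T@(np.nanmedian(P[r,274:291].reshape(-1,3),axis=0)-g)
T=np.array([q(r) for r in range(308,350)]);k=np.polyfit(T[:,0],T[:,2],1)[0];print("top tilt",np.degrees(np.arctan(k)))
B=np.array([q(r) for r in(256,258,266,268,286,288)]);print("face tilt",-np.degrees(np.arctan(np.polyfit(B[:,2],B[:,0],1)[0])))
im=c["color"].astype(int).sum(2)//3
print(im[232:254,276:290])
E
```

```text
F [-0.75 -0.08  1.59] Fn 1.74 +- 0.45 n.P -7.87 [550.9  28.7 167.7] 19.95 17.67234475491156
F [-0.78 -0.11  1.68] Fn 1.84 +- 0.44 n.P -7.91 [551.   28.7 167.6] 20.55 18.17221304300647
top tilt 16.884001084981236
face tilt 16.98726628284092
[[ 47  51  48  51  53  53  53  51  52  57  95 104 106 103]
 [ 50  51  48  55  49  48  53  50  52  59  98 104 105 106]
 [ 54  47  51  52  51  53  55  52  50  59  99 105 108 103]
 [ 51  53  49  52  52  47  51  47  55  59  99 103 106 106]
 [ 49  51  52  51  49  50  49  52  53  67 103 107 105 106]
 [ 52  50  52  51  52  52  50  51  55  97 106 103 105 107]
 [ 52  49  53  47  51  52  51  52  59  99 107 103 107 108]
 [ 50  49  49  54  50  54  50  57  63  97 109 108 110 106]
 [ 50  52  57  64  67  72  80 117 110 121 123 114 109 105]
 [ 62  80  88 104 105 114 131 212 205 188 182 152 126 111]
 [ 96 127 132 129 124 125 144 224 235 236 237 227 190 156]
 [127 129 120 108  94  91  98 157 201 210 231 235 237 227]
 [ 99  87  69  60  56  52  55  67  85 126 154 187 228 235]
 [ 62  54  49  52  53  49  48  51  68 102 111 119 137 183]
 [ 53  54  50  50  52  54  52  61  96 109 106 104 107 121]
 [ 50  52  51  49  53  51  51  59 100 105 107 105 106 109]
 [ 52  48  50  53  50  47  51  56  91  91  95 106 106 106]
 [ 52  49  50  51  50  55  55  52  57  59  72 105 107 105]
 [ 50  50  47  53  49  63  68  59  46  53  91  98  99  99]
 [ 46  47  51  59  62  64  65  61  60  56  67  74  70  74]
 [ 57  60  59  57  63  58  60  61  60  58  58  62  62  59]
 [ 69  67  67  67  67  66  65  67  62  66  70  68  66  65]]
```

```bash
python3 -c "
from bench import bot
print(bot.close_job())"
```

```text
the job is handed in; nothing more can be done
None
```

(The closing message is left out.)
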